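# Reset the tripped breaker in the bench power box

### The arm

A 6-joint arm with a two-finger parallel gripper is mounted at the origin on a cart in front of the work surface, level with it; the furniture and walls round the work are solid. World frame = base frame: x ahead of the robot, y to its left, z up, the work surface at z = 0. Lengths are in m, angles in degrees, forces in N, time in s.
With the tool pointing down it reaches from about 0.25 to 0.725 m from the base axis. Payload 9.7 kg.
Tool frame: the origin (TCP) lies midway between the tips of the shut fingers; the grasp point (between the pads) lies bot.grasp_offset behind it (bot.grasp_offset is the distance from the TCP to the grasp point, in m); x points along the fingers, y is the direction in which the jaws open and shut, and the axes are right-handed (so a half turn about x gives the same grasp; the last joint's range is limited). The gripper opens to 85 mm and grips with 20 to 120 N. Pads are 22 mm wide; open, the fingers measure 114 mm over their backs; the gripper's body (76 mm by 85 mm) begins 54 mm behind the grasp point. The pads swing forward as they close: fully open they stand 13 mm farther back than shut.
Start: joints at [-64.572, 4.979, 10.078, 95.1, 0, 90], TCP at [0.236, -0.497, 0.193] pointing down, gripper open.
Joint ranges: [-179.16, 179.16], [-48.56, 103.87], [-65.8, 70.77], [-126.05, 130.52], [-82.76, 87.17], [-180, 180]. Speed limits (degrees/s): [127.2, 127.2, 147.25, 180, 180, 180].

### API

Orientations are given as [roll, pitch, yaw] about the fixed x, y, z axes, in that order (R = Rz(yaw) Ry(pitch) Rx(roll)).
In Python, from workcell import status, camera, bot gives the robot as it stands.
- The arm moves only by the shell command python3 -m jog 'ROWS' [OPENING] [FORCE]. ROWS is text: rows parted by semicolons, each of 4 numbers parted by spaces: the shift along the tool's x, y, z in mm, then the turn about the tool's x in degrees. A call has exactly 8 rows; each row is the pose to reach, as a shift and turn from the pose commanded when the call began, along the tool's axes at that moment; what a row does not reach only later rows make up. A row lasts 1/8 s, in which the tool goes at most 62.5 mm and 10.7 degrees, less where a joint would pass 70% of its speed; a pose out of reach is approached as far as the arm can. A call with a gripper value outside its range is refused whole. OPENING is the opening, from 0 (shut) to 1 (fully open), set as the call begins (- or left out, the last holds). The fingers move at their own pace and stop on an object; FORCE is the grip in N (left out, the last holds). Time passes only in rows, so rows that repeat a pose let the fingers close, or fill a call up. It gives the time, the measured TCP pose, the force and the opening at its end, in the units of the state.
- status.get_obs(): the state, without advancing time (a new reading comes with each control period).
- camera(name): name is "side" or "top"; returns a dict with "color" (384x512x3 uint8, red, green, blue), "vfov" (degrees; the focal length in pixels is half the picture's height over the tangent of half this angle, whatever the lens; pixels are square), "cx", "cy" (the principal point, pixels), "rvec" (rotation vector, rad) and "tvec" (3), from world to camera coordinates, as OpenCV has them. Camera axes: x right, y down, z forward; pixel columns grow to the right and rows downward; lengths in m; the calibration is good to about 2 mm. A picture is of the moment at which its call begins. There is no depth.
- bot.job_done(): hands the job in, once; it reports no verdict.
The state is a dict: "time": time; "q": joint angles; "qd": joint speeds; "joint_efforts": joint torques, N m; "ee_pos": TCP position; "tcp_rot": TCP orientation; "wrist_force": force on the tool from outside, world axes, zero at the start; "torque": the same for the moment, N m; "opening": finger opening in m.
Only numpy, scipy, OpenCV 4.12 (cv2) and the standard library are available. Lean on these libraries where they do the work, as an engineer would, in place of code of your own. Each camera call takes 0.05 s, during which the arm holds its last target. There are 200 camera calls.

### The job

One of the three breakers in the bench power box has tripped. Press the pad of the push-latch cover so that it pops fully open, push the lever that leans to the front all the way to the back like the other two, then push the cover down and press it in until it latches flush. Only press and push with the fingertips: lift or carry nothing, leave the other two levers on, and do not disturb the things lying around the box.

Things in the scene. Friction and masses are not known exactly. Their poses are not given: they have to be found in the camera images.
- power_box: Grey power box screwed to the table, 168 mm deep (x), 193 wide (y), 75 high, two round sockets on its front. Origin: centre of its underside; x points from front to back, y to its left. All the top but the rear 22 mm is a hinged cover. Inside: white breaker noses 45 mm above the table, front and side walls 62, a black latch case (50 mm wide, 60 to 84 mm in front of the origin) 58.
- cover (a joint): Cover angle, rad: 0 to 0.02 latched flush, -0.048 pushed in to the stop, 1.90 fully open. A spring lifts it (2 to 3 N at the pad shut, 1 N open), damped, 1.5 s to open. Push-push latch: pressed to the stop (6 mm at the pad, 4 to 6 N; less does nothing) it unlatches and swings up as the finger leaves; swung down and pressed to the stop again it latches and, released, rises back to flush.
- cover_pad (a point): Centre of the top of the ribbed black press pad (22 x 48 mm) in the middle of the cover near its front edge, 118 mm from the hinge line, 77 mm above the table when shut. It moves with the cover.
- cover_edge (a point): Middle of the cover's free edge, on its outer face, 141 mm from the hinge: at the front when shut, at the top (206 mm above the table) when open. The cover is a 4 mm plate with a 15 mm skirt on three sides and a 39 mm steel tongue under the pad. The outer face looks up when shut; open, it looks to the back and leans 19 degrees back past upright.
- cover_hinge (a point): Middle of the cover's hinge line, fixed on the box: 73 mm above the table, 48 mm behind the box's origin, midway in the 4 mm plate's thickness. The hinge axis is the box's y.
- lever_a (a joint): Breaker lever angle in rad: 0 = off, leaning 0.42 rad to the front of the box (a tripped breaker stands near here), 0.84 = fully on, leaning 0.42 rad to the back. It stays where it is left; 4 to 7 N on its upper half pushes it over, then it meets a firm stop.
- lever_a_tip (a point): Middle of the top of this black breaker lever: 16 mm wide (y), 6 thick, 26 long, pivot 41 mm above the table and 5 mm in front of the box's origin; the top stands about 65 mm above the table, 20 mm above the white nose. The three levers stand in a row along the box's y, 50 mm apart, under the cover; which stands where varies.
- lever_b (a joint): Breaker lever angle in rad: 0 = off, leaning 0.42 rad to the front of the box (a tripped breaker stands near here), 0.84 = fully on, leaning 0.42 rad to the back. It stays where it is left; 4 to 7 N on its upper half pushes it over, then it meets a firm stop.
- lever_b_tip (a point): Middle of the top of this black breaker lever: 16 mm wide (y), 6 thick, 26 long, pivot 41 mm above the table and 5 mm in front of the box's origin; the top stands about 65 mm above the table, 20 mm above the white nose. The three levers stand in a row along the box's y, 50 mm apart, under the cover; which stands where varies.
- lever_c (a joint): Breaker lever angle in rad: 0 = off, leaning 0.42 rad to the front of the box (a tripped breaker stands near here), 0.84 = fully on, leaning 0.42 rad to the back. It stays where it is left; 4 to 7 N on its upper half pushes it over, then it meets a firm stop.
- lever_c_tip (a point): Middle of the top of this black breaker lever: 16 mm wide (y), 6 thick, 26 long, pivot 41 mm above the table and 5 mm in front of the box's origin; the top stands about 65 mm above the table, 20 mm above the white nose. The three levers stand in a row along the box's y, 50 mm apart, under the cover; which stands where varies.
- jar_tacks: Clear jar of tacks with a red lid, 60 mm across, 74 mm high, standing left of the box. Origin: centre of its underside. Leave it alone.
- tack_lifter: Tack lifter with a green handle, 27 x 210 x 26 mm, lying behind the box. Origin: centre of its underside. Leave it alone.
- oak_block: Oak block, 42 x 85 x 30 mm, lying to the right of the box. Origin: centre of its underside. Leave it alone.

How it is judged:
By the outcome, as a careful person would: the job done as asked, in the order asked, and still so for the second after the job is handed in, with the robot touching nothing.
It also fails if it takes over 64 s, if anything falls off the work surface, if the arm or the gripper's body presses on something with over 40 N, if the wrist force passes 120 N, or if a joint passes its speed limit or range.

## Working session

There is one attempt and no reset: what is moved stays moved. The work goes in short steps, Python scripts to look and compute and a shell command to move; the robot and the scene stay as the last step left them, time stands still between calls to the robot, and variables do not carry over. Pictures are saved under pics/ and viewed, about 8 in all and at most 12, crops included, and the job is handed in when it is done.

```bash
ls; mkdir -p pics
cat > h.py <<'E'
import numpy as np, cv2
from workcell import status,camera,bot
def cam(n,save=None):
    c=camera(n); f=192/np.tan(np.radians(c["vfov"]/2))
    c["K"]=np.array([[f,0,c["cx"]],[0,f,c["cy"]],[0,0,1.]]); c["R"]=cv2.Rodrigues(np.array(c["rvec"],float))[0]; c["t"]=np.array(c["tvec"],float).ravel()
    if save: cv2.imwrite("pics/"+save,c["color"][:,:,::-1])
    return c
def onz(c,u,v,z):
    d=c["R"].T@np.linalg.solve(c["K"],[u,v,1.]); o=-c["R"].T@c["t"]
    return o+d*(z-o[2])/d[2]
def proj(c,P):
    p=(c["K"]@(c["R"]@np.atleast_2d(P).T+c["t"][:,None])).T; return p[:,:2]/p[:,2:]
E
python3 - <<'E'
from h import *
a=cam("top");b=cam("side")
for c in(a,b): print(-c["R"].T@c["t"],c["R"][2],c["K"][0,0])
im=np.hstack([a["color"],b["color"]])[:,:,::-1]
cv2.imwrite("pics/top1.png",cv2.resize(a["color"][:,:,::-1],(800,600)));cv2.imwrite("pics/side1.png",cv2.resize(b["color"][:,:,::-1],(800,600)))
o=status.get_obs();print({k:np.round(v,3) for k,v in o.items()},bot.grasp_offset)
E
```

```text
pics
[0.33261579 0.23674724 0.93575288] [ 0.15553112  0.00980607 -0.98778232] 427.1205102741938
[ 0.47537497 -0.58302673  0.55189833] [ 0.0177179   0.86340254 -0.50420446] 421.8645494519919
{'time': np.float64(0.1), 'q': array([-64.572,   5.008,  10.037,  95.098,   0.   ,  90.002]), 'qd': array([ 0.033, -0.09 ,  0.075,  0.114, -0.05 ,  0.063]), 'joint_efforts': array([-0.0000e+00, -5.2156e+01,  4.6565e+01,  1.6000e-02,  0.0000e+00,
        0.0000e+00]), 'ee_pos': array([ 0.236, -0.496,  0.193]), 'tcp_rot': array([-90.367,  89.931, 115.059]), 'wrist_force': array([ 0.753,  0.029, -0.019]), 'torque': array([ 0.011, -0.038,  0.01 ]), 'opening': np.float64(0.086)} 0.0187
```

View pics/top1.png

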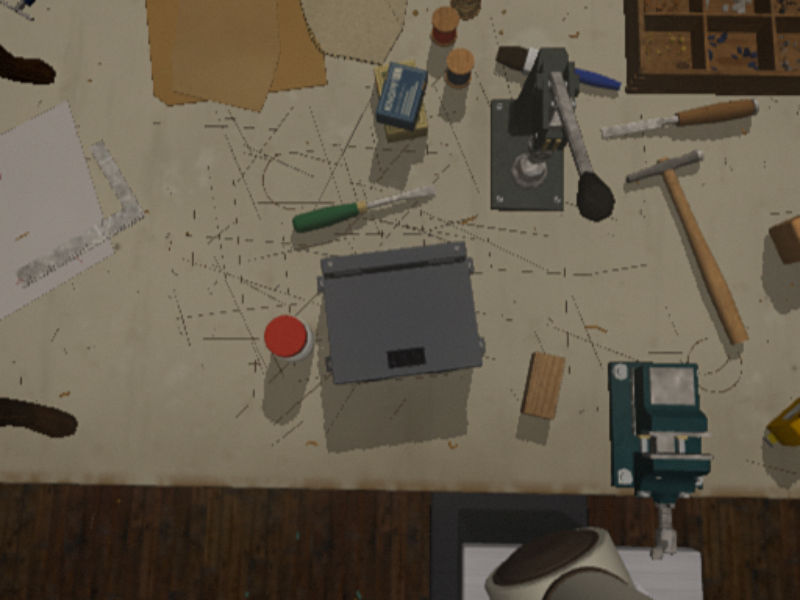

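View pics/side1.png

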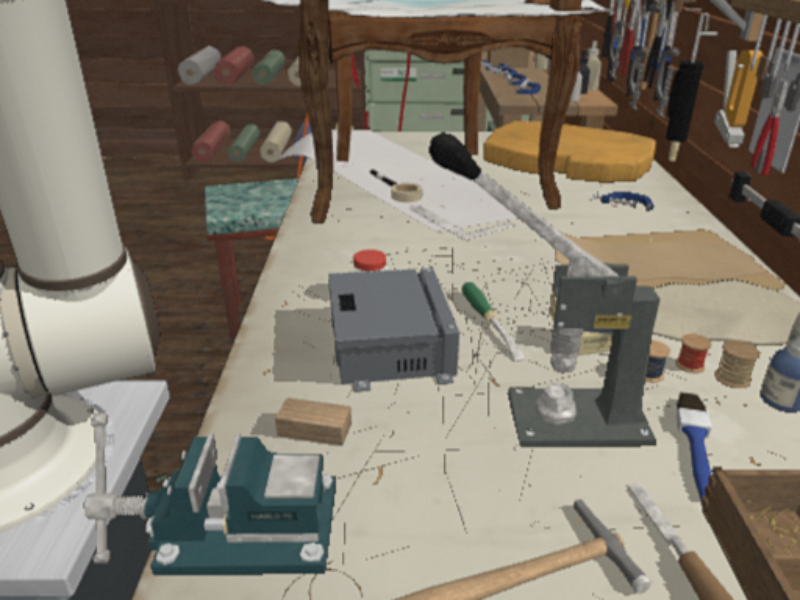

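```bash
python3 - <<'E'
from h import *
a=cam("top");b=cam("side")
pt=lambda u,v,z:onz(a,u*.64,v*.64,z)
P={n:pt(*q) for n,q in dict(FL=(335,383,.075),FR=(482,365,.075),BR=(466,242,.075),BL=(322,258,.075),pad=(406,358,.077),jar=(286,336,.074),oak=(543,385,.03),lif=(360,208,.02)).items()}
for n,p in P.items(): print(n,p.round(4))
print(onz(b,347*.64,302*.64,.077))
for x,y in(('FL','FR'),('BL','BR'),('FL','BL'),('FR','BR')):
    d=P[y]-P[x];print(x,y,np.hypot(*d[:2]).round(4),np.degrees(np.arctan2(d[1],d[0])))
E
python3 -c "
import cv2,glob
a=cv2.imread('pics/top1.png')[220:400,250:580];cv2.imwrite('pics/c1.png',cv2.resize(a,None,fx=2.4,fy=2.4,interpolation=2))"
```

```text
FL [0.3626 0.3294 0.075 ]
FR [0.3893 0.1411 0.075 ]
BR [0.5513 0.1624 0.075 ]
BL [0.5263 0.3523 0.075 ]
pad [0.3963 0.239  0.077 ]
jar [0.4221 0.3953 0.074 ]
oak [0.3669 0.054  0.03  ]
lif [0.6123 0.3084 0.02  ]
[0.39868001 0.23774228 0.077     ]
FL FR 0.1902 -81.957022958023
BL BR 0.1916 -82.4816134419189
FL BL 0.1652 7.979380442352338
FR BR 0.1635 7.483818277446334
```

View pics/c1.png

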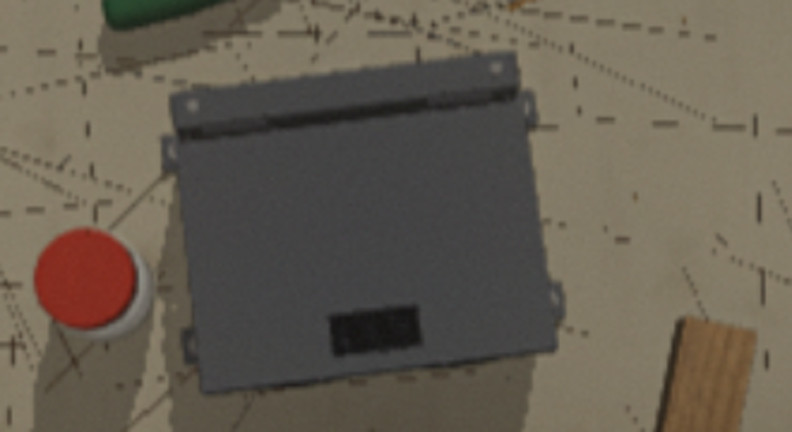

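```bash
cat >> h.py <<'E'
from scipy.spatial.transform import Rotation as Ro
O=np.array([.467,.248,0]);YAW=np.radians(7.7)
EX=np.array([np.cos(YAW),np.sin(YAW),0]);EY=np.array([-np.sin(YAW),np.cos(YAW),0])
def now():
    o=status.get_obs();R=Ro.from_euler('xyz',o["tcp_rot"],degrees=True).as_matrix();p=np.array(o["ee_pos"])
    return o,R,p
def rep():
    o,R,p=now();d=p-O
    print("t",round(float(o["time"]),2),"box mm",(np.array([d@EX,d@EY,d[2]])*1e3).round(1),"F",np.array(o["wrist_force"]).round(1),"q",np.array(o["q"]).round(0),"open",o["opening"])
    y=R[:,1]; print("toolx",R[:,0].round(2),"tooly box",(y@EX).round(3),(y@EY).round(3),"z box",(R[:,2]@EX).round(3),(R[:,2]@EY).round(3),"tooly ang from EY",np.degrees(np.arctan2(-(y@EX),y@EY)).round(1))
def to(*b):
    o,R,p=now()
    for q in b:
        w=O+(EX*q[0]+EY*q[1])/1e3+np.array([0,0,q[2]/1e3]); print(q,"->",(R.T@(w-p)*1e3).round(1))
E
python3 -c "
from h import *
rep();to((-110,0,250),(-70,0,100))"
```

```text
t 0.2 box mm [-328.6 -706.9  192.8] F [ 0.2 -0.6  0. ] q [-65.   5.  10.  95.   0.  90.] open 0.0859202840207451
toolx [-0.  0. -1.] tooly box 0.305 -0.953 z box -0.953 -0.305 tooly ang from EY -162.3
(-110, 0, 250) -> [ -56.8 -606.8 -423.5]
(-70, 0, 100) -> [  93.2 -594.6 -461.6]
```

```bash
python3 -m jog '-30 -20 -14 -10; -57 -65 -45 -20; -57 -110 -77 -30; -57 -155 -108 -40; -57 -200 -140 -50; -57 -245 -172 -60; -57 -290 -203 -70; -57 -335 -234 -80' 0
python3 -c "
from h import *
rep();to((-110,0,150),(-70,0,100))"
```

```text
time: 1.2
ee_pos: [0.3035, -0.0921, 0.2502]
tcp_rot: [62.0, 90.0, -12.3]
wrist_force: [1.6, 0.0, 0.2]
opening: -0.0001
t 1.2 box mm [-207.6 -315.1  250.2] F [1.6 0.  0.2] q [-17. -24.  -9. 106.   0.  57.] open -0.00010109782126410988
toolx [ 0. -0. -1.] tooly box 0.99 0.139 z box 0.139 -0.99 tooly ang from EY -82.0
(-110, 0, 150) -> [ 100.2  140.6 -298.5]
(-70, 0, 100) -> [ 150.2  180.1 -292.9]
```

```bash
python3 -m jog '0 25 -42 -10.2; 0 50 -84 -20.5; 10 75 -126 -30.7; 30 100 -168 -41; 60 125 -210 -51.2; 90 150 -250 -61.5; 120 170 -280 -71.7; 140 180 -293 -82' 0
python3 - <<'E'
from h import *
rep();to((-70,0,90),(-70,0,70))
a=cam("top");b=cam("side")
x=cv2.resize(a["color"][120:280,170:340,::-1],None,fx=2.3,fy=2.3,interpolation=2)
y=cv2.resize(b["color"][130:290,170:340,::-1],None,fx=2.3,fy=2.3,interpolation=2)
cv2.imwrite("pics/p2.png",np.hstack([x,y]))
E
```

```text
time: 2.2
ee_pos: [0.3988, 0.2381, 0.1083]
tcp_rot: [-160.8, 89.9, -152.9]
wrist_force: [-0.3, -0.5, 0.6]
opening: -0.0
t 2.2 box mm [-69.   -0.7 108.3] F [-0.3 -0.5  0.6] q [ 31.  -7. -12.  86.   0.  23.] open -3.963380707045583e-05
toolx [-0. -0. -1.] tooly box -0.003 1.0 z box 1.0 0.003 tooly ang from EY 0.2
(-70, 0, 90) -> [18.3  0.7 -1. ]
(-70, 0, 70) -> [38.3  0.7 -1. ]
```

View pics/p2.png

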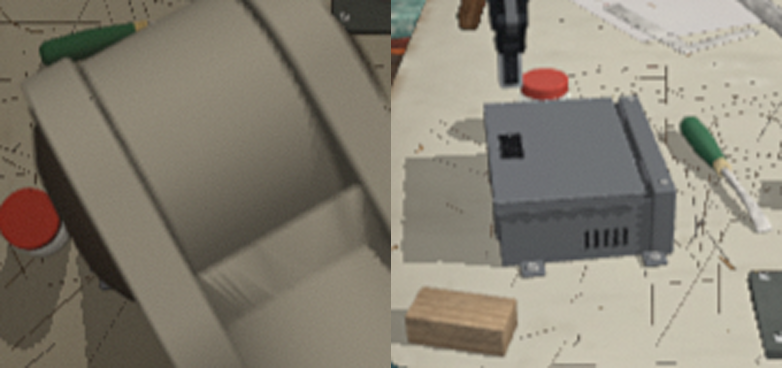

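```bash
python3 -m jog '12 0.7 -1 0; 24 0.7 -1 0; 30 0.7 -1 0; 33 0.7 -1 0; 35 0.7 -1 0; 36.5 0.7 -1 0; 37.5 0.7 -1 0; 38.5 0.7 -1 0' 0; python3 -c "
from h import *
rep()"
```

```text
time: 3.3
ee_pos: [0.3982, 0.2372, 0.0717]
tcp_rot: [22.0, 90.0, 29.5]
wrist_force: [0.7, 0.7, 0.9]
opening: -0.0004
t 3.3 box mm [-69.6  -1.5  71.7] F [0.7 0.7 0.9] q [ 31.  -8. -16.  82.  -0.  23.] open -0.00035504517202654607
toolx [ 0.  0. -1.] tooly box 0.005 1.0 z box 1.0 -0.005 tooly ang from EY -0.3
```

```bash
python3 -m jog '1 0 0 0; 1 0 0 0; 2 0 0 0; 2 0 0 0; 2.5 0 0 0; 2.5 0 0 0; 2.5 0 0 0; 2.5 0 0 0' 0
python3 - <<'E'
from h import *
rep()
b=cam("side")
cv2.imwrite("pics/p3.png",cv2.resize(b["color"][110:250,170:340,::-1],None,fx=4,fy=4,interpolation=2))
E
```

```text
time: 4.3
ee_pos: [0.3981, 0.2372, 0.0692]
tcp_rot: [-43.8, 90.0, -36.3]
wrist_force: [0.1, 0.2, -0.0]
opening: -0.0002
t 4.3 box mm [-69.7  -1.5  69.2] F [ 0.1  0.2 -0. ] q [ 31.  -8. -16.  82.  -0.  23.] open -0.0001646855730211075
toolx [ 0. -0. -1.] tooly box 0.005 1.0 z box 1.0 -0.005 tooly ang from EY -0.3
```

View pics/p3.png

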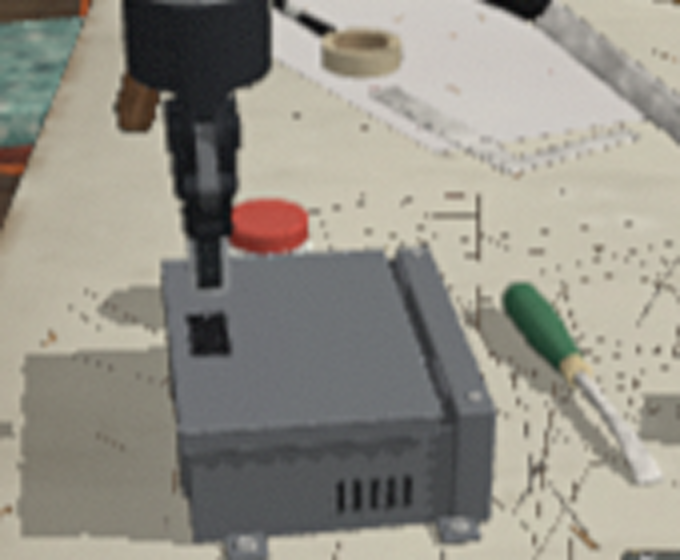

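Run:
```python
from h import *
b=cam("side");o,R,p=now()
print(p,proj(b,p),proj(b,p+[0,0,.01]),proj(b,p+[0,.01,0]))
print(b["R"].T@b["t"]*-1, b["rvec"],b["tvec"],b["cx"],b["cy"],b["vfov"])
pts=[O+EX*x/1e3+EY*y/1e3+[0,0,z/1e3] for x,y,z in [(-93,-96,75),(-93,96,75),(75,-96,75),(75,96,75),(-84,-96,0),(75,-96,0)]]
print(((proj(b,pts)-[170,110])*4).round(0))
```

```text
[0.39815671 0.23723109 0.06921903] [[221.97350659 196.38377434]] [[221.78940948 192.53705164]] [[222.28156532 194.1523102 ]]
[ 0.47537497 -0.58302673  0.55189833] [ 2.09928127 -0.01100083  0.01841286] [-0.48909544  0.18272542  0.77323371] 263.7366266401392 194.96377834611152 48.94268859695842
[[174. 432.]
 [159. 260.]
 [495. 408.]
 [430. 243.]
 [198. 548.]
 [489. 523.]]
```

The picture (view 5) shows the tip at about (222,182) px, but the reported TCP projects to (222,196). With no contact force, the real tip sits about 36 mm higher than reported. I'll go down in steps, watching the force, to find the true contact height.

```bash
python3 -m jog '4 0 0 0; 8 0 0 0; 12 0 0 0; 16 0 0 0; 19 0 0 0; 21 0 0 0; 22 0 0 0; 22 0 0 0' 0
python3 - <<'E'
from h import *
rep()
b=cam("side");o,R,p=now();print(proj(b,p))
cv2.imwrite("pics/p4.png",cv2.resize(b["color"][150:220,190:270,::-1],None,fx=8,fy=8,interpolation=2))
E
```

```text
time: 5.4
ee_pos: [0.3982, 0.2372, 0.0472]
tcp_rot: [26.3, 90.0, 33.8]
wrist_force: [-0.8, 0.4, 0.4]
opening: 0.0
t 5.4 box mm [-69.7  -1.5  47.2] F [-0.8  0.4  0.4] q [ 31.  -7. -18.  79.   0.  23.] open 1.3708093901395977e-05
toolx [ 0.  0. -1.] tooly box 0.005 1.0 z box 1.0 -0.005 tooly ang from EY -0.3
[[222.37899711 204.69700719]]
```

View pics/p4.png

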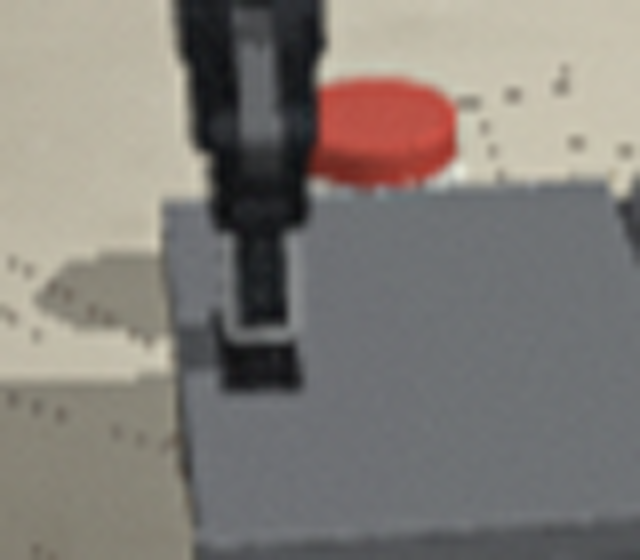

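View 6: the tip is at about (223,192) px, roughly 8 mm above the pad. I'll keep going down, still checking force.

```bash
f(){ python3 -c "
from h import *
rep()" | head -1; }
python3 -m jog '1 0 0 0; 2 0 0 0; 3 0 0 0; 4 0 0 0; 5 0 0 0; 6 0 0 0; 6 0 0 0; 6 0 0 0' 0 >/dev/null; f
python3 -m jog '.5 0 0 0; 1 0 0 0; 1.5 0 0 0; 2 0 0 0; 2.5 0 0 0; 3 0 0 0; 3 0 0 0; 3 0 0 0' 0 >/dev/null; f
```

```text
t 6.45 box mm [-69.7  -1.5  41.2] F [-0.1  0.8 -0.5] q [ 31.  -7. -19.  78.   0.  23.] open 0.00021937303983213675
t 7.45 box mm [-69.7  -1.5  38.2] F [-1.2 -0.9  2.5] q [ 31.  -7. -19.  78.   0.  23.] open -1.5398612410995535e-07
```

```bash
f(){ python3 -c "
from h import *
rep()" | head -1; }
python3 -m jog '.5 0 0 0; 1 0 0 0; 1.5 0 0 0; 2 0 0 0; 2.5 0 0 0; 3 0 0 0; 3 0 0 0; 3 0 0 0' 0 >/dev/null; f
python3 -m jog '.5 0 0 0; 1 0 0 0; 1.5 0 0 0; 2 0 0 0; 2 0 0 0; 2 0 0 0; 2 0 0 0; 2 0 0 0' 0 >/dev/null; f
```

```text
t 8.45 box mm [-69.7  -1.5  35.2] F [-2.9 -0.1  3. ] q [ 31.  -7. -19.  78.   0.  23.] open -0.00016280787591338886
t 9.45 box mm [-69.7  -1.5  33.2] F [-2.5 -0.5  2.6] q [ 31.  -7. -19.  78.   0.  23.] open -0.00020928354283249008
```

```bash
f(){ python3 -c "
from h import *
rep()" | head -1; }
python3 -m jog '.5 0 0 0; 1 0 0 0; 1.5 0 0 0; 1.5 0 0 0; 1.5 0 0 0; 1.5 0 0 0; 1.5 0 0 0; 1.5 0 0 0' 0 >/dev/null; f
```

```text
t 10.45 box mm [-69.6  -1.4  32.6] F [-5.3 -1.8 10.2] q [ 31.  -7. -19.  77.   0.  23.] open 0.00028580223090254213
```

```bash
python3 -m jog '-25 0 -15 0; -60 0 -50 0; -90 0 -90 0; -120 0 -110 0; -120 0 -130 0; -120 0 -130 0; -120 0 -130 0; -120 0 -130 0' 0 
python3 -m jog '0 0 0 0; 0 0 0 0; 0 0 0 0; 0 0 0 0; 0 0 0 0; 0 0 0 0; 0 0 0 0; 0 0 0 0' 0 >/dev/null
python3 - <<'E'
from h import *
rep()
b=cam("side");a=cam("top");o,R,p=now();print(proj(b,p+[0,0,.038]), proj(a,p+[0,0,.038]))
y=cv2.resize(b["color"][80:270,150:350,::-1],(400,380),interpolation=2)
x=cv2.resize(a["color"][130:280,190:348,::-1],(400,380),interpolation=2)
cv2.imwrite("pics/p5.png",np.hstack([x,y]))
E
```

```text
time: 11.45
ee_pos: [0.2697, 0.2203, 0.1512]
tcp_rot: [-137.8, 90.0, -130.4]
wrist_force: [-0.1, -0.2, 0.2]
opening: 0.0002
t 12.45 box mm [-199.7   -0.9  151.7] F [ 0.6  0.1 -1.4] q [ 39. -23. -19.  94.   0.  32.] open -9.275401832517585e-05
toolx [ 0.  0. -1.] tooly box 0.005 1.0 z box 1.0 -0.005 tooly ang from EY -0.3
[[156.57545512 150.33648824]] [[269.28186778 299.08416618]]
```

View pics/p5.png

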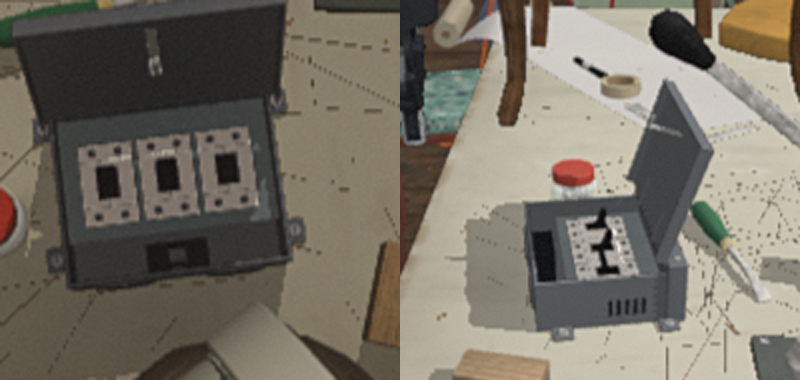

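View 7: the cover is fully open. The nearest lever, on the right, seems to lean to the front. I'll enlarge it to be sure.

Run:
```python
from h import *
b=cam("side");a=cam("top")
y=cv2.resize(b["color"][175:225,220:280,::-1],(480,400),interpolation=2)
x=cv2.resize(a["color"][170:230,210:300,::-1],(600,400),interpolation=2)[:,:320]
x=cv2.resize(a["color"][175:225,215:300,::-1],(560,330),interpolation=2)
cv2.imwrite("pics/p6.png",cv2.resize(np.hstack([cv2.copyMakeBorder(x,0,70,0,0,0),y]),(800,308)))
for yy in(50,0,-50):
  for n,xx in(("off",-15.6),("on",5.6)):
    w=O+EX*xx/1e3+EY*yy/1e3+[0,0,.065]; s=proj(b,w)[0];t=proj(a,w)[0]
    print(yy,n,"crop side",((s-[220,175])*8*800/1040+[560*800/1040,0]).round(),"top",((t-[215,175])*6.59*800/1040).round())
```

```text
50 off crop side [575.  65.] top [ 90. 154.]
50 on crop side [629.  61.] top [ 85. 103.]
0 off crop side [590. 129.] top [213. 140.]
0 on crop side [646. 126.] top [207.  89.]
-50 off crop side [605. 200.] top [335. 126.]
-50 on crop side [665. 196.] top [329.  75.]
```

View pics/p6.png

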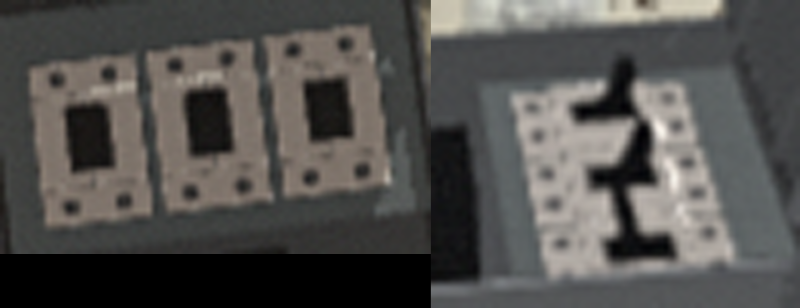

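```bash
python3 -m jog '10 -20 40 0; 30 -49 80 0; 50 -49.5 120 0; 80 -49.5 150 0; 105 -50 155 0; 125 -50 155 0; 136 -50 155 0; 136 -50 155 0' 0
python3 - <<'E'
from h import *
rep()
b=cam("side");o,R,p=now();print(proj(b,p+[0,0,.0384]))
y=cv2.resize(b["color"][165:225,210:290,::-1],(640,480),interpolation=2)
cv2.imwrite("pics/p7.png",y)
E
```

```text
time: 13.65
ee_pos: [0.429, 0.1907, 0.0153]
tcp_rot: [-162.8, 89.9, -155.4]
wrist_force: [-0.6, 0.8, 0.5]
opening: 0.0002
t 13.65 box mm [-45.4 -51.7  15.3] F [-0.6  0.8  0.5] q [ 24.  -6. -20.  76.  -0.  17.] open 0.00022820602266504283
toolx [-0. -0. -1.] tooly box 0.005 1.0 z box 1.0 -0.005 tooly ang from EY -0.3
[[235.15290863 213.00717945]]
```

View pics/p7.png

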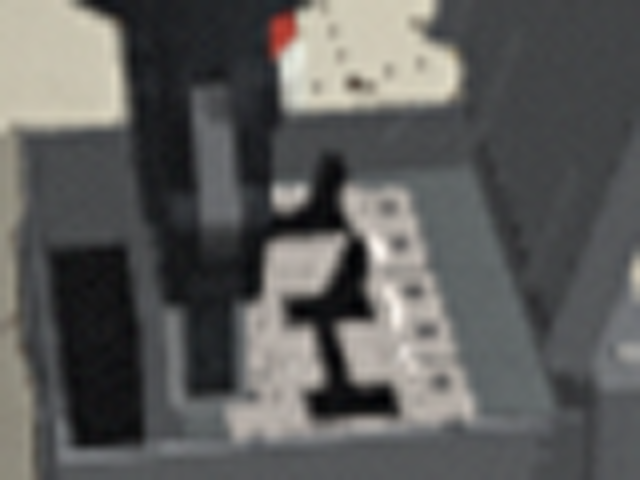

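View 9: the finger stands in front of the right, tripped lever and clear of the others. Now I'll push it back.

```bash
f(){ python3 -c "
from h import *
rep()" | head -1; }
python3 -m jog '0 0 8 0; 0 0 14 0; 0 0 18 0; 0 0 22 0; 0 0 25 0; 0 0 27 0; 0 0 28.5 0; 0 0 29 0' 0 >/dev/null; f
python3 -m jog '0 0 .5 0; 0 0 1 0; 0 0 1.5 0; 0 0 2 0; 0 0 2.5 0; 0 0 3 0; 0 0 3 0; 0 0 3 0' 0 >/dev/null; f
```

```text
t 14.7 box mm [-15.9 -51.7  15.8] F [-4.2 -0.   4.4] q [ 23.  -2. -16.  75.   0.  16.] open -0.00010486368143924058
t 15.7 box mm [-12.9 -51.7  15.6] F [-4.1  1.3  2.6] q [ 23.  -1. -16.  75.   0.  15.] open 0.0004270177130933512
```

```bash
f(){ python3 -c "
from h import *
rep()" | head -1; }
python3 -m jog '0 0 .5 0; 0 0 1 0; 0 0 1.5 0; 0 0 1.5 0; 0 0 1.5 0; 0 0 1.5 0; 0 0 1.5 0; 0 0 1.5 0' 0 >/dev/null; f
python3 -m jog '0 0 .5 0; 0 0 1 0; 0 0 1.5 0; 0 0 1.5 0; 0 0 1.5 0; 0 0 1.5 0; 0 0 1.5 0; 0 0 1.5 0' 0 >/dev/null; f
```

```text
t 16.7 box mm [-12.4 -51.7  15.4] F [-8.2  0.1  4.3] q [ 23.  -1. -16.  75.   0.  15.] open 0.00018929938622842406
t 17.7 box mm [-12.2 -51.7  15.4] F [-15.3  -0.8   8. ] q [ 23.  -1. -16.  75.   0.  15.] open 0.00018164506697405044
```

Firm stop reached (15 N). Now I'll back away, go up and over, and get behind the cover.

```bash
python3 -m jog '0 0 -10 0; -20 0 -30 0; -75 10 -50 0; -130 30 -50 0; -187 51 -50 0; -187 51 0 0; -187 51 60 0; -187 51 115 0' 0
python3 - <<'E'
from h import *
rep();to((128,0,122),(128,0,202))
b=cam("side");a=cam("top");o,R,p=now()
y=cv2.resize(b["color"][80:230,190:310,::-1],(480,600),interpolation=2)
cv2.imwrite("pics/p8.png",y)
E
```

```text
time: 18.7
ee_pos: [0.5739, 0.2609, 0.2028]
tcp_rot: [-5.8, 89.9, 1.6]
wrist_force: [-0.2, 0.6, 0.8]
opening: 0.0001
t 18.7 box mm [107.7  -1.5 202.8] F [-0.2  0.6  0.8] q [24. 17. 25. 98. -0. 17.] open 7.67169757025164e-05
toolx [ 0.  0. -1.] tooly box 0.005 1.0 z box 1.0 -0.005 tooly ang from EY -0.3
(128, 0, 122) -> [80.9  1.6 20.1]
(128, 0, 202) -> [ 0.9  1.6 20.3]
```

View pics/p8.png

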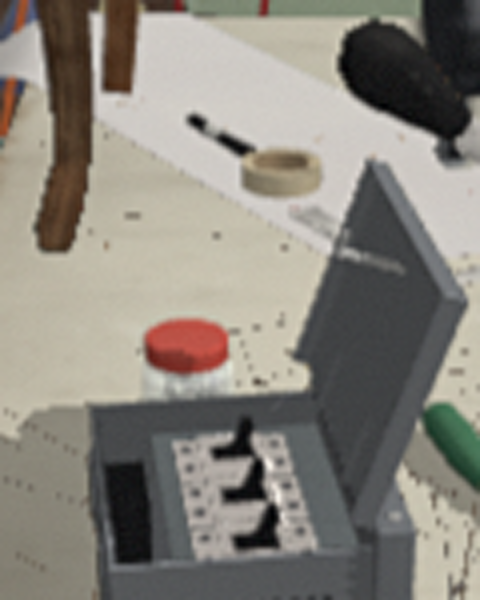

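View 10: all three levers now lean back. Next I'll go down behind the cover.

```bash
python3 -m jog '0 1 14 0; 0 1.6 20 0; 0 1.6 20 0; 15 1.6 20 0; 35 1.6 20 0; 55 1.6 20 0; 75 1.6 20 0; 81 1.6 20 0' 0 >/dev/null
python3 - <<'E'
from h import *
rep()
# path: front bottom corner follows plate at r; tool centre = corner +12 mm in x
off=38.4
P=[]
for deg in (95,85,75,65,55,45,35,25,18,12,8,5,3):
    t=np.radians(deg); r=110+ (95-deg)/92*18
    x=48-r*np.cos(t)+2*np.sin(t)+12; z=73+r*np.sin(t)+2*np.cos(t)-off
    P.append((round(x,1),0,round(z,1)))
to(*P)
E
```

```text
t 19.8 box mm [1.243e+02 1.000e-01 1.210e+02] F [-0.1  0.3  1.3] q [24. 18. 17. 89. -0. 17.] open 0.00037981954031488793
toolx [-0. -0. -1.] tooly box 0.005 1.0 z box 1.0 -0.005 tooly ang from EY -0.3
(np.float64(71.6), 0, np.float64(144.0)) -> [-22.9  -0.3 -52.7]
(np.float64(52.2), 0, np.float64(146.3)) -> [-25.2  -0.4 -72.1]
(np.float64(32.4), 0, np.float64(145.1)) -> [-24.   -0.5 -91.9]
(np.float64(12.8), 0, np.float64(140.5)) -> [ -19.4   -0.6 -111.5]
(np.float64(-5.9), 0, np.float64(132.3)) -> [ -11.1   -0.7 -130.2]
(np.float64(-23.3), 0, np.float64(120.7)) -> [   0.5   -0.7 -147.6]
(np.float64(-38.6), 0, np.float64(106.1)) -> [  15.1   -0.8 -162.9]
(np.float64(-51.3), 0, np.float64(88.7)) -> [  32.5   -0.8 -175.5]
(np.float64(-58.3), 0, np.float64(75.1)) -> [  46.1   -0.9 -182.5]
(np.float64(-63.1), 0, np.float64(62.8)) -> [  58.4   -0.9 -187.3]
(np.float64(-65.5), 0, np.float64(54.3)) -> [  66.9   -0.9 -189.7]
(np.float64(-66.9), 0, np.float64(47.7)) -> [  73.5   -0.9 -191.1]
(np.float64(-67.7), 0, np.float64(43.3)) -> [  77.9   -0.9 -191.9]
```

```bash
f(){ python3 -c "
from h import *
rep()" | head -1; }
python3 -m jog '-12 0 -25 0; -20 0 -40 0; -23 0 -53 0; -25 0 -66 0; -25 0 -78 0; -24 0 -91 0; -20 0 -108 0; -16 0 -120 0' 0 >/dev/null; f
python3 - <<'E'
from h import *
to((-5.9,0,132.3),(-23.3,0,120.7),(-38.6,0,106),(-51,0,88.7),(-58,0,75),(-63,0,62.8),(-66,0,54.3))
b=cam("side");cv2.imwrite("pics/p9.png",cv2.resize(b["color"][90:250,170:320,::-1],(563,600),interpolation=2))
E
```

```text
t 20.8 box mm [  4.4   0.8 137.4] F [ 2.2 -0.6 -0.9] q [28.  2.  1. 89.  0. 20.] open 0.0002533044444787665
(-5.9, 0, 132.3) -> [  5.1  -0.9 -10.3]
(-23.3, 0, 120.7) -> [ 16.7  -0.9 -27.7]
(-38.6, 0, 106) -> [ 31.4  -1.  -43. ]
(-51, 0, 88.7) -> [ 48.7  -1.1 -55.4]
(-58, 0, 75) -> [ 62.4  -1.1 -62.4]
(-63, 0, 62.8) -> [ 74.6  -1.1 -67.4]
(-66, 0, 54.3) -> [ 83.1  -1.2 -70.4]
```

View pics/p9.png

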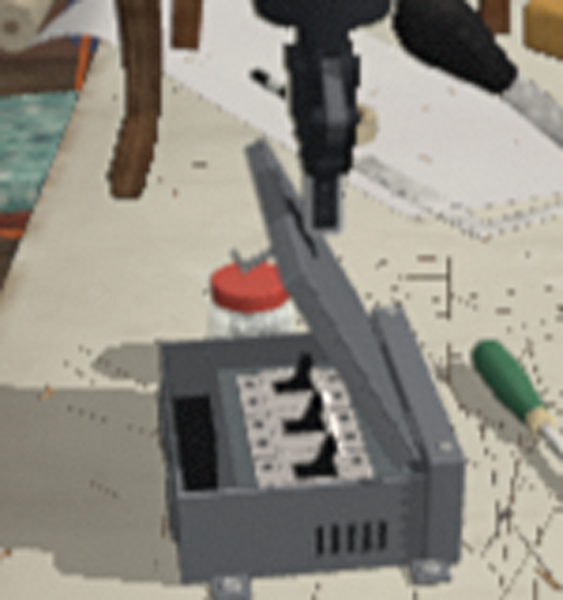

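View 11: the cover is at about 60° and following the fingertip, with the levers still on. Continuing down.

```bash
f(){ python3 -c "
from h import *
rep()" | head -1; }
python3 -m jog '5 -.9 -10 0; 16 -.9 -27 0; 31 -1 -43 0; 48 -1 -55 0; 62 -1 -62 0; 74 -1 -67 0; 83 -1 -70 0; 90 -1 -72 0' 0 >/dev/null; f
python3 -c "
from h import *
to((-69,0,39),(-69,0,33),(-69,0,32))"
```

```text
t 21.85 box mm [-66.6   0.1  47.4] F [ 3.4 -0.4  2.6] q [ 31.  -7. -18.  79.  -0.  23.] open -0.00021777802484607928
(-69, 0, 39) -> [ 8.4 -0.2 -2.4]
(-69, 0, 33) -> [14.4 -0.2 -2.4]
(-69, 0, 32) -> [15.4 -0.2 -2.4]
```

```bash
f(){ python3 -c "
from h import *
rep()" | head -1; }
python3 -m jog '3 0 -1 0; 6 0 -2 0; 8.5 0 -2.4 0; 10.5 0 -2.4 0; 12.5 0 -2.4 0; 14 0 -2.4 0; 15 0 -2.4 0; 15 0 -2.4 0' 0 >/dev/null; f
python3 -m jog '.5 0 0 0; 1 0 0 0; 1.5 0 0 0; 1.5 0 0 0; 1.5 0 0 0; 1.5 0 0 0; 1.5 0 0 0; 1.5 0 0 0' 0 >/dev/null; f
```

```text
t 22.85 box mm [-69.1   0.1  32.8] F [ 0.8 -0.7  3.2] q [ 31.  -7. -19.  78.   0.  24.] open 0.00016579588582404828
t 23.85 box mm [-69.    0.2  32.5] F [-4.2 -2.9 14.4] q [ 31.  -7. -19.  77.   0.  24.] open 0.00024405919834042566
```

```bash
python3 -m jog '-4 0 0 0; -10 0 0 0; -20 0 0 0; -40 0 -20 0; -70 0 -60 0; -100 0 -100 0; -110 0 -130 0; -110 0 -130 0' 0 >/dev/null
python3 -m jog '0 0 0 0; 0 0 0 0; 0 0 0 0; 0 0 0 0; 0 0 0 0; 0 0 0 0; 0 0 0 0; 0 0 0 0' 0 >/dev/null
python3 - <<'E'
from h import *
rep()
b=cam("side");a=cam("top")
y=cv2.resize(b["color"][120:270,150:350,::-1],(480,360),interpolation=2)
x=cv2.resize(a["color"][110:280,170:370,::-1],(320,272),interpolation=2)
cv2.imwrite("pics/p10.png",np.hstack([cv2.copyMakeBorder(x,0,88,0,0,0),y]))
print((proj(b,O+EX*-.07+[0,0,.077])-[150,120])*2.4+[320,0])
E
```

```text
t 25.85 box mm [-199.1    0.8  141.2] F [ 0.5  0.8 -0.5] q [ 39. -23. -20.  93.   0.  32.] open 1.9810235493406044e-05
toolx [ 0.  0. -1.] tooly box 0.005 1.0 z box 1.0 -0.005 tooly ang from EY -0.3
[[491.93497462 175.40200377]]
```

View pics/p10.png

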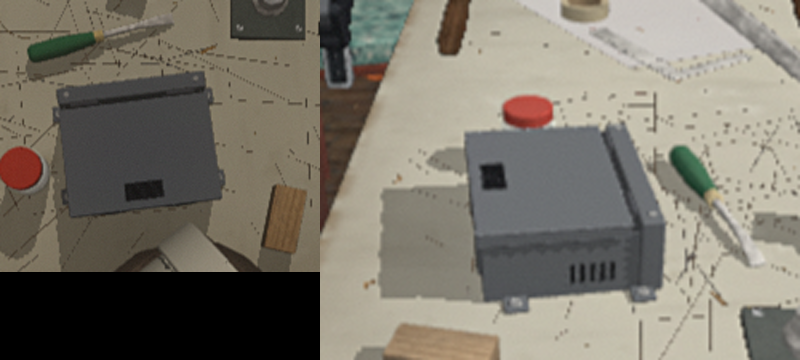

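View 12: the cover is shut and flush. The pad is at (492,176), against a predicted (492,175). The jar, lifter and block haven't moved, and the robot is clear. Handing in.

```bash
python3 -c "
from h import *
print(bot.job_done())"
```

```text
the job is handed in; nothing more can be done
None
```

The job is done and handed in at about 26 s. I pressed the pad and the cover popped fully open. I then pushed the right-hand lever, the one leaning to the front, back to its firm stop at 15 N. After that I swung the cover down from behind and pressed it to its stop at 14 N, and it latched.

**Last checks:** The last picture inside the open box showed all three levers leaning back. In the final picture the cover is flush, with the pad within 1 px of where a shut cover puts it. The jar, tack lifter and oak block look unmoved, and the arm is clear with no force on it.

**What disagreed:** The reported fingertip height did not match the pictures or the force: the real tip was about 38 mm higher than reported. My first press therefore touched nothing. I found the true height by going down in small, force-checked steps and used that offset for the rest. I never found the cause.

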